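Index the gauge turret, draw out the plug gauge and hold it level

TASK

The plug gauge stands in a six-place gauge turret whose keeper ring lets a gauge out only at the front opening. Turn the turret (the knob on its centre post is for that) one click in whichever direction brings the plug gauge to the opening, draw that gauge straight up out of its pocket, lay it over until its long axis is level, and finish while still holding it so in the gripper, about 30 cm above the desk top. Leave the ball-ended and cone-ended gauges in their pockets, the turret in its click position and the bush, pin case and brass drift where they lie.

Things in the scene. Friction and masses are not known exactly. Their poses are not given: they have to be found in the camera images.
- turret_base: Fixed grey housing, 180 mm across, place and yaw vary. Origin: centre of its underside on the desk, on the turret's axis; z up; -x to the front opening, +x to the spring block. A steel keeper ring (40 to 44 mm above the desk, 72 to 88 mm from the axis) holds down every gauge except in its 40 degree gap at -x. Six pockets on a 60 mm circle: 35 mm bore, 14 mm deep, floors 24 mm above the desk.
- opening (a point): Fixed point in the gap: centre of the pick-up pocket's floor, 60 mm from the axis towards the housing's -x, 24 mm above the desk. That pocket is empty at the start; the plug gauge stands in the next one, 60 degrees to the housing's +y or -y side, the ball-ended gauge in the one on the other side, the cone-ended gauge opposite the gap. Axes as the housing.
- turret (a joint): Turret angle, rad, positive anticlockwise from above, 0 at the start. A spring clicks it in at 0, +1.047 and -1.047 and pulls it home from within about 0.3 rad when let go; turning takes up to 0.2 N m; stops at +-1.6. If the plug gauge is on the housing's +y side turn to +1.047, if on its -y side to -1.047.
- knob_grip (a point): Middle of the black knob on the turret's centre post, on its axis, 165 mm above the desk; turns with the turret. A block 26 mm along this point's x, 16 mm along its y (pinch it so), 150 to 180 mm above the desk, on a post 18 mm thick (a 23 mm collar right below the knob). The gauges are all lower than 143 mm.
- gauge_center (a point): Centre of the plug gauge, the one wanted: steel, 118 mm long, 0.17 to 0.28 kg, on end. Its y axis runs along it, down at the start. Upper end: plain cylinder 32 mm thick, 30 mm long, 29 to 59 mm above this point (112 to 142 mm above the desk), grip it from above; then a 16 mm shank 76 mm long; lower end, in the pocket: disc 33 mm wide, 12 mm thick.
- ball_gauge_center (a point): Centre of the ball-ended steel gauge, not wanted: 101 mm tall, foot 33 mm, shank 16 mm, ball of 26 mm on top. z along it, up.
- cone_gauge_center (a point): Centre of the short cone-ended steel gauge, not wanted: 80 mm tall, foot 33 mm, shank 16 mm, cone of 30 mm on top. z along it, up.
- bush_center (a point): Bystander: centre of a turned steel bush 36 mm across and 36 mm high, standing on the desk.
- case_center (a point): Bystander: centre of a dark plastic pin case 52 x 85 x 22 mm, lying on the desk.
- drift_center (a point): Bystander: centre of a brass hexagon drift 135 mm long (along y), 15 mm thick, lying on the desk.
Mind the look-alikes: they are no part of the job. Leave any brown or turquoise look-alike of the part that bears gauge_center alone. Leave any blue look-alike of the part that bears ball_gauge_center alone.

How it is judged:
On the way, in this order (a step that is already met when the one before it is completed fails the run):
1. the turret has been indexed one click and the plug gauge stands in its pocket at the opening (horizontal distance between gauge_center and opening below 0.008 m and height (world z) of gauge_center below 0.09 m and (value of joint turret between 0.967 and 1.127 rad or value of joint turret between -1.127 and -0.967 rad)), for 0.2 s.
2. the plug gauge has been drawn up clear of the turret, still upright within 25 degrees (height (world z) of gauge_center above 0.125 m and angle between gauge_center's own y axis and vertical above 2.7 rad), for 0.05 s.
At the end, for the whole second after the job is handed in: Plug gauge gripped (over 2 N), clear of the turret, centre 25 to 38 cm above the desk, axis within 20 degrees of level, still (under 3 cm/s); turret within 0.08 rad of the next click position; other gauges upright at their height in the pockets (12 mm); bystanders within 20 mm of their places (height (world z) of gauge_center between 0.25 and 0.38 m and angle between gauge_center's own y axis and vertical between 1.22 and 1.92 rad and contact force between gauge and the fingers above 2 N and linear speed of gauge below 0.03 m/s and contact force between gauge and turret_base below 0.2 N and (value of joint turret between 0.967 and 1.127 rad or value of joint turret between -1.127 and -0.967 rad) and height (world z) of ball_gauge_center between 0.0625 and 0.0865 m and angle between each of ball_gauge_center, cone_gauge_center's own z axis and vertical below 0.2 rad and height (world z) of cone_gauge_center between 0.052 and 0.076 m and distance of each of bush_center, case_center, drift_center from where it was at the start of the episode below 0.02 m); the arm keeps its last pose, push and grip.
It fails at once if the ball-ended gauge is lifted out of its pocket or tipped over (height (world z) of ball_gauge_center above 0.0945 m or angle between ball_gauge_center's own z axis and vertical above 0.4 rad).
It fails at once if the cone-ended gauge is lifted out of its pocket or tipped over (height (world z) of cone_gauge_center above 0.084 m or angle between cone_gauge_center's own z axis and vertical above 0.4 rad).
It fails at once if the bush is shifted by more than 20 mm (distance of bush_center from where it was at the start of the episode above 0.02 m).
It fails at once if the pin case is shifted by more than 20 mm (distance of case_center from where it was at the start of the episode above 0.02 m).
It fails at once if the brass drift is shifted by more than 20 mm (distance of drift_center from where it was at the start of the episode above 0.02 m).
It also fails if it takes over 53 s, if anything falls off the work surface, if the arm or the gripper's body presses on something with over 40 N, if the wrist force passes 120 N, or if a joint passes its speed limit or range.

ROBOT

A 7-joint arm with a two-finger parallel gripper is mounted at the origin on a cart in front of the work surface, level with it; the furniture and walls round the work are solid. World frame = base frame: x ahead of the robot, y to its left, z up, the work surface at z = 0. Lengths are in m, angles in rad, forces in N, time in s.
With the tool pointing down it reaches from about 0.425 to 0.925 m from the base axis. Payload 6.8 kg.
Tool frame: the origin (TCP) lies between the finger pads; the fingertips stand r.tcp_to_tips ahead of it and the grasp point (between the pads) lies 3 mm ahead of it (r.tcp_to_tips is the distance from the TCP to the fingertips, in m); z points along the fingers, y is the line along which they close (so a half turn about z gives the same grasp; the last joint's range is limited). The gripper opens to 85 mm and grips with 20 to 120 N. Pads are 22 mm wide; open, the fingers measure 114 mm over their backs; the gripper's body (76 mm by 85 mm) begins 54 mm behind the grasp point. The pads swing forward as they close: fully open they stand 13 mm farther back than shut.
Start: joints at [-1.294, 0.477, 0.022, 1.555, -0.011, 1.109, -0.083], TCP at [0.253, 0.626, 0.228] pointing down, gripper open.
Joint ranges: [-2.96, 2.96], [-0.34, 2.1], [-1.41, 1.46], [0.24, 2.44], [-1.37, 4.51], [0.17, 1.92], [-2.96, 2.96]. Speed limits (rad/s): [2.39, 2.39, 3.14, 3.14, 3.14, 3.14, 3.14].

INTERFACE

Orientations are given as a rotation vector (axis times angle).
In Python, from bench import r gives the robot as it stands. The module is installed in compiled form; this text tells all that it offers.
- The arm moves only by the tool step_arm, never from a script. Its argument "moves" is a list of rows, each an object of numbers: "rx", "ry", "rz": the turn, a rotation vector about the tool's x, y, z in degrees; "dx", "dy", "dz": the shift along the tool's x, y, z in mm; "gripper": the opening, from -1 (shut) to 1 (fully open). In form: [{"rx": .., "ry": .., "rz": .., "dx": .., "dy": .., "dz": .., "gripper": ..}, ...]. A call has 1 to 20 rows; each row shifts and turns the commanded pose from where the row before left it, along the tool's axes as they then stand; what a row does not reach is not made up. A row lasts 1/8 s, in which the tool goes at most 62.5 mm and 10.7 degrees, less where a joint would pass 70% of its speed; a pose out of reach is approached as far as the arm can. A call is refused whole if a number of a shift passes 62.5 or a number of a turn 10.7, either way. A call with a gripper value outside its range is refused whole. The fingers move at their own pace and stop on an object; "grip_force" is the grip in N (left out, the last holds). Time passes only in rows, so rows that do not move let the fingers close. It gives the time, the measured TCP pose, the force, the opening and the grip force at its end, in the units of the state.
- r.get_obs(): the state, without advancing time (a new reading comes with each control period).
- r.grab_frame(name): name is "scene" or "top"; returns the picture (384x512x3 uint8, blue, green, red); there is no depth.
- r.camera_info(name): a dict with "mtx" (3x3 intrinsics, pixels), "D" ([k1, k2, p1, p2, k3] as OpenCV has them; the pictures are not rectified), "rvec" (rotation vector, rad) and "tvec" (3), from world to camera coordinates, as OpenCV has them. Camera axes: x right, y down, z forward; pixel columns grow to the right and rows downward; lengths in m; the calibration is good to about 2 mm. A picture is of the moment at which its call begins. camera_info takes no time and is no camera call.
- r.hand_in(): hands the job in; it is judged then, once.
The state is a dict: "clock": time; "joints": joint angles; "qvel": joint speeds; "tau": joint torques, N m; "tcp_pos": TCP position; "orientation": TCP orientation; "contact_force": force on the tool from outside, world axes, zero at the start; "moment": the same for the moment, N m; "grip_width": finger opening in m; "gripper_force": force on a finger pad.
Only numpy, scipy, OpenCV 4.12 (cv2) and the standard library are available. Lean on these libraries where they do the work, as an engineer would, in place of code of your own. Each camera call takes 0.05 s, during which the arm holds its last target. There are 200 camera calls.

## Working session

There is one attempt and no reset: what is moved stays moved. The work goes in short steps, Python scripts to look and compute and a tool call to move; the robot and the scene stay as the last step left them, time stands still between calls to the robot, and variables do not carry over. Pictures are saved under pics/ and viewed, at most 10 in all, crops included, and the job is handed in when it is done.

Besides the shell and the picture viewer there is one more tool, called as name(argument=value, ...) on one line, values as JSON. step_arm: Moves the arm, as the interface text tells. Its arguments: {"type":"object","properties":{"moves":{"type":"array","items":{"type":"object","properties":{"rx":{"type":"number"},"ry":{"type":"number"},"rz":{"type":"number"},"dx":{"type":"number"},"dy":{"type":"number"},"dz":{"type":"number"},"gripper":{"type":"number"}}}},"grip_force":{"type":"number"}},"required":["moves"]}

```bash
mkdir -p pics
cat > h.py <<'E'
import numpy as np, cv2
from scipy.spatial.transform import Rotation as R
from bench import r
def cam(n):
    c=r.camera_info(n); return np.array(c["mtx"],float),np.array(c["D"],float),np.array(c["rvec"],float).reshape(3),np.array(c["tvec"],float).reshape(3)
def ray(n,u,v):
    K,D,rv,t=cam(n); p=cv2.undistortPoints(np.array([[[u,v]]],float),K,D)[0,0]
    M=R.from_rotvec(rv).as_matrix(); return -M.T@t, M.T@np.array([p[0],p[1],1])
def onz(n,u,v,z):
    o,d=ray(n,u,v); return o+d*(z-o[2])/d[2]
def proj(n,P):
    K,D,rv,t=cam(n); return cv2.projectPoints(np.array(P,float).reshape(-1,1,3),rv,t,K,D)[0].reshape(-1,2)
E
python3 - <<'E'
from h import *
for n in("scene","top"):
    cv2.imwrite(f"pics/{n}0.png",r.grab_frame(n)); K,D,rv,t=cam(n); print(n,K[0,0],ray(n,256,192))
o=r.get_obs(); print(o, r.tcp_to_tips)
E
```

```text
scene 424.98267472036474 (array([-0.07835844, -0.47821754,  0.95005633]), array([ 0.5328339 ,  0.49104091, -0.68923503]))
top 356.04963547658974 (array([0.42209954, 0.12264135, 0.95401542]), array([ 0.1990434 ,  0.01796932, -0.9799303 ]))
{'clock': 0.1, 'joints': array([-1.29411617,  0.47768222,  0.0223413 ,  1.5563219 , -0.01150351,
        1.10929579, -0.0830943 ]), 'qvel': array([ 0.00139556, -0.00277572,  0.00071103, -0.00537176, -0.00025301,
        0.00058184, -0.00085768]), 'tau': array([ 3.52066607e-03, -5.97758174e+01,  1.61317728e+00, -2.81951970e+01,
        1.28019287e-02,  5.03222531e-03,  2.53476893e-07]), 'tcp_pos': array([0.25317662, 0.62515904, 0.22715948]), 'orientation': array([-6.00612696e-01, -3.08344684e+00,  2.46166406e-03]), 'contact_force': array([-0.297973  ,  0.31401836,  0.02623663]), 'moment': array([ 0.02265635, -0.02514116,  0.00589161]), 'gripper_force': 0.0, 'grip_width': 0.08559844279684288} 0.022
```

View pics/scene0.png

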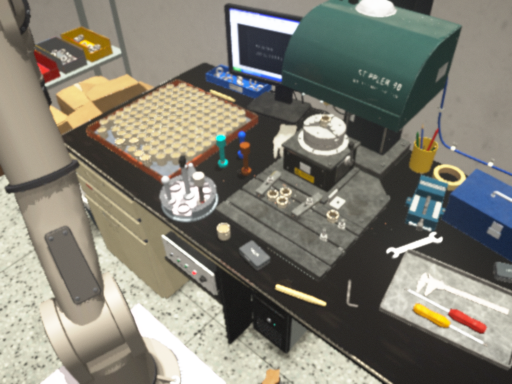

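View pics/top0.png

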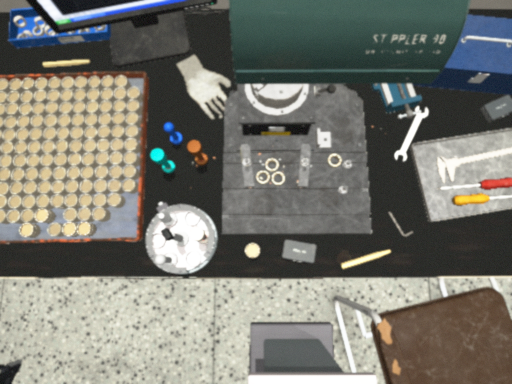

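The turret is at about (181,239) in the top view and (189,195) in the scene view. The look-alikes stand behind it. Next I enlarge both.

Run:
```python
from h import *
a=cv2.imread("pics/top0.png")[195:280,135:227]; b=cv2.imread("pics/scene0.png")[140:230,150:240]
f=lambda x:cv2.resize(x,(400*x.shape[1]//90,400*x.shape[0]//90),interpolation=cv2.INTER_CUBIC)
a=cv2.resize(a,(400,370),interpolation=cv2.INTER_CUBIC);b=cv2.resize(b,(400,400),interpolation=cv2.INTER_CUBIC)
a=cv2.copyMakeBorder(a,0,30,0,0,cv2.BORDER_CONSTANT)
cv2.imwrite("pics/c0.png",np.hstack([a,b]))
for z in(.0,.04,.165): print(z,onz("top",181,239,z))
```

```text
0.0 [0.48844866 0.34030336 0.        ]
0.04 [0.48566677 0.33117722 0.04      ]
0.165 [0.47697337 0.30265802 0.165     ]
```

View pics/c0.png

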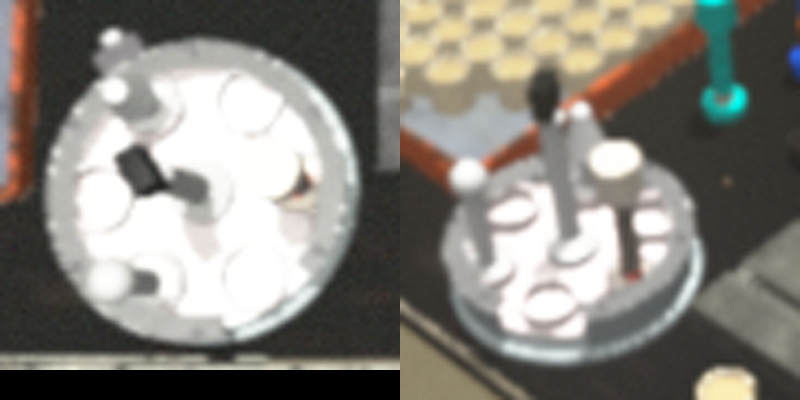

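The gap faces down-right in the crop, at the pocket (252,280), opposite the cone gauge. The plug is on the right at (270,172), and the spring block is top-left at (120,45). The plug is therefore on the housing's -y side and the turn is clockwise, -1.047. Next I work out the axis, the yaw and the knob.

Run:
```python
from h import *
P=np.array([onz("top",135+u/4.348,195+v/4.353,.038) for u,v in((252,280),(250,105),(103,200))])
c=P.mean(0); print("axis",c, "radii",np.linalg.norm(P-c,axis=1))
a=np.degrees(np.arctan2((P-c)[:,1],(P-c)[:,0])); print("ang",a, "yaw est",(a-[180,300,60])%360)
m={}
for n,(x0,x1,y0,y1) in {"top":(158,175,225,242),"scene":(178,192,150,172)}.items():
    im=cv2.imread(f"pics/{n}0.png"); g=im[y0:y1,x0:x1].max(2)
    k=(g<75).astype(np.uint8); nn,l,s,ce=cv2.connectedComponentsWithStats(k)
    i=1+np.argmax(s[1:,4]); print(n,s[i],ce[i]+[x0,y0]); m[n]=ce[i]+[x0,y0]
    pts=np.argwhere(l==i)[:,::-1]+[x0,y0]
    if n=="top": print(cv2.minAreaRect(pts.astype(np.float32)))
o1,d1=ray("top",*m["top"]);o2,d2=ray("scene",*m["scene"])
A=np.array([d1,-d2]).T;s=np.linalg.lstsq(A,o2-o1,rcond=None)[0];print("knob tri",o1+d1*s[0],o2+d2*s[1])
print("knob z=.17",onz("top",*m["top"],.17))
im=cv2.imread("pics/top0.png")[222:246,152:184]; g=np.clip(im.astype(float)*2.5,0,255).astype(np.uint8)
A=cv2.resize(g,(640,480),interpolation=cv2.INTER_CUBIC)
cv2.imwrite("pics/k.png",A)
```

```text
axis [0.48413379 0.33060152 0.038     ] radii [0.05875623 0.05921092 0.05824251]
ang [-147.64986771  -26.81887859   93.1546195 ] yaw est [32.35013229 33.18112141 33.1546195 ]
top [ 5  4 11 11 37] [168.24324324 234.08108108]
((167.689208984375, 234.3648681640625), (10.927278518676758, 5.579886436462402), 54.46232223510742)
scene [ 1  7  7 10 47] [181.95744681 161.40425532]
knob tri [0.48789148 0.33154909 0.16453711] [0.48635883 0.33281761 0.16474506]
knob z=.17 [0.48743623 0.33010353 0.17      ]
```

View pics/k.png

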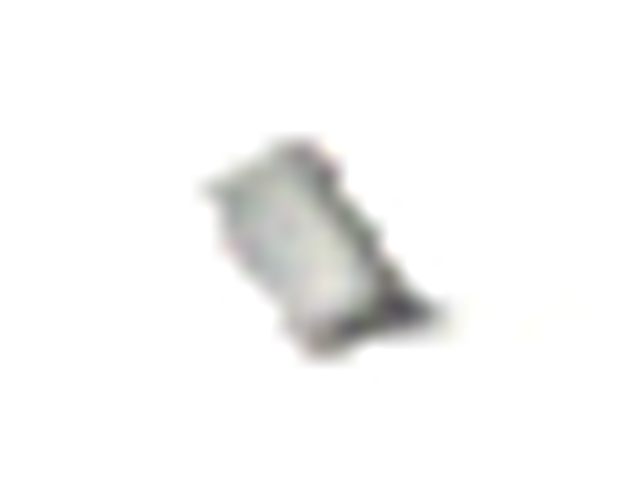

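```bash
cat >> h.py <<'E'
def goto(p,yaw):
    """shift in tool axes (mm) and rz (deg) options to have tool y at world angle yaw, tool down"""
    o=r.get_obs(); M=R.from_rotvec(o["orientation"]).as_matrix()
    d=M.T@(np.array(p)-o["tcp_pos"])*1000
    cur=np.degrees(np.arctan2(M[1,1],M[0,1]))
    dz=(cur-yaw+90)%180-90   # tool z down: +rz lowers world yaw
    print("shift tool",d.round(1),"cur y ang",round(cur,1),"rz",round(dz,1),round(dz-180*np.sign(dz),1),"tilt",np.degrees(np.arccos(-M[2,2])).round(2),"z",o["tcp_pos"][2].round(4))
    return o
E
python3 - <<'E'
from h import *
print(onz("top",167,234.15,.18))
goto((.486,.331,.25),123)
E
```

```text
[0.48645779 0.33015975 0.18      ]
shift tool [-326.2 -185.3  -22.5] cur y ang 68.0 rz -55.0 125.0 tilt 0.09 z 0.2272
```

step_arm(moves=[{"dz": -22, "gripper": 1}, {"dx": -32.6, "dy": -18.5}, {"dx": -32.6, "dy": -18.5}, {"dx": -32.6, "dy": -18.5}, {"dx": -32.6, "dy": -18.5}, {"dx": -32.6, "dy": -18.5}, {"dx": -32.6, "dy": -18.5}, {"dx": -32.6, "dy": -18.5}, {"dx": -32.6, "dy": -18.5}, {"dx": -32.6, "dy": -18.5}, {"dx": -32.6, "dy": -18.5}, {"rz": -9.2}, {"rz": -9.2}, {"rz": -9.2}, {"rz": -9.2}, {"rz": -9.2}, {"rz": -9}, {}, {}], grip_force=30)

```text
invalid input at $.moves[0]: expected keys rx, ry, rz, dx, dy, dz, gripper
```

Run:
```python
from h import *
goto((.486,.331,.173),123); o=r.get_obs(); print(o["joints"].round(2),o["clock"])
```

```text
shift tool [-326.2 -185.2   54.5] cur y ang 68.0 rz -55.0 125.0 tilt 0.09 z 0.2272
[-1.29  0.48  0.02  1.56 -0.01  1.11 -0.08] 0.1
```

All keys are required.

step_arm(moves=[{"rx": 0, "ry": 0, "rz": 0, "dx": 0, "dy": 0, "dz": -22, "gripper": 1}, {"rx": 0, "ry": 0, "rz": 0, "dx": -40.8, "dy": -23.2, "dz": 0, "gripper": 1}, {"rx": 0, "ry": 0, "rz": 0, "dx": -40.8, "dy": -23.2, "dz": 0, "gripper": 1}, {"rx": 0, "ry": 0, "rz": 0, "dx": -40.8, "dy": -23.2, "dz": 0, "gripper": 1}, {"rx": 0, "ry": 0, "rz": 0, "dx": -40.8, "dy": -23.2, "dz": 0, "gripper": 1}, {"rx": 0, "ry": 0, "rz": 0, "dx": -40.8, "dy": -23.2, "dz": 0, "gripper": 1}, {"rx": 0, "ry": 0, "rz": 0, "dx": -40.8, "dy": -23.2, "dz": 0, "gripper": 1}, {"rx": 0, "ry": 0, "rz": 0, "dx": -40.8, "dy": -23.2, "dz": 0, "gripper": 1}, {"rx": 0, "ry": 0, "rz": 0, "dx": -40.8, "dy": -23.2, "dz": 0, "gripper": 1}, {"rx": 0, "ry": 0, "rz": -9.2, "dx": 0, "dy": 0, "dz": 0, "gripper": 1}, {"rx": 0, "ry": 0, "rz": -9.2, "dx": 0, "dy": 0, "dz": 0, "gripper": 1}, {"rx": 0, "ry": 0, "rz": -9.2, "dx": 0, "dy": 0, "dz": 0, "gripper": 1}, {"rx": 0, "ry": 0, "rz": -9.2, "dx": 0, "dy": 0, "dz": 0, "gripper": 1}, {"rx": 0, "ry": 0, "rz": -9.2, "dx": 0, "dy": 0, "dz": 0, "gripper": 1}, {"rx": 0, "ry": 0, "rz": -9, "dx": 0, "dy": 0, "dz": 0, "gripper": 1}, {"rx": 0, "ry": 0, "rz": 0, "dx": 0, "dy": 0, "dz": 0, "gripper": 1}], grip_force=30)

```text
clock: 2.1
tcp_pos: [0.4861, 0.3308, 0.2496]
orientation: [0.888, -3.013, 0.0]
contact_force: [0.3, -0.1, -0.5]
grip_width: 0.0858
gripper_force: 0.0
```

Run:
```python
from h import *
goto((.486,.331,.173),123); o=r.get_obs(); print(o["joints"].round(2),o["clock"])
```

```text
shift tool [-0.1  0.2 76.6] cur y ang 122.9 rz -0.1 179.9 tilt 0.05 z 0.2496
[-0.69  0.32 -0.02  1.74  0.01  1.08  1.43] 2.1
```

step_arm(moves=[{"rx": 0, "ry": 0, "rz": 0, "dx": 0, "dy": 0, "dz": 26, "gripper": 1}, {"rx": 0, "ry": 0, "rz": 0, "dx": 0, "dy": 0, "dz": 26, "gripper": 1}, {"rx": 0, "ry": 0, "rz": 0, "dx": 0, "dy": 0, "dz": 24, "gripper": 1}, {"rx": 0, "ry": 0, "rz": 0, "dx": 0, "dy": 0, "dz": 0, "gripper": 1}, {"rx": 0, "ry": 0, "rz": 0, "dx": 0, "dy": 0, "dz": 0, "gripper": -1}, {"rx": 0, "ry": 0, "rz": 0, "dx": 0, "dy": 0, "dz": 0, "gripper": -1}, {"rx": 0, "ry": 0, "rz": 0, "dx": 0, "dy": 0, "dz": 0, "gripper": -1}, {"rx": 0, "ry": 0, "rz": 0, "dx": 0, "dy": 0, "dz": 0, "gripper": -1}, {"rx": 0, "ry": 0, "rz": 0, "dx": 0, "dy": 0, "dz": 0, "gripper": -1}, {"rx": 0, "ry": 0, "rz": 0, "dx": 0, "dy": 0, "dz": 0, "gripper": -1}], grip_force=30)

```text
clock: 3.35
tcp_pos: [0.4857, 0.3326, 0.1747]
orientation: [-0.892, 3.012, 0.003]
contact_force: [-4.5, 3.3, 4.9]
grip_width: 0.0145
gripper_force: 29.5
```

Run:
```python
from h import *
o=goto((.486,.331,.173),123); print(o["contact_force"],o["moment"],o["grip_width"],o["gripper_force"])
cv2.imwrite("pics/s1.png",cv2.resize(r.grab_frame("scene")[110:230,130:260],(650,600),interpolation=cv2.INTER_CUBIC))
```

```text
shift tool [ 0.6 -1.5  1.7] cur y ang 123.0 rz 0.0 -180.0 tilt 0.11 z 0.1747
[-4.4541596   3.28976889  4.94580776] [0.76687759 0.91001656 0.05253038] 0.014481834528147951 29.529356360435486
```

View pics/s1.png

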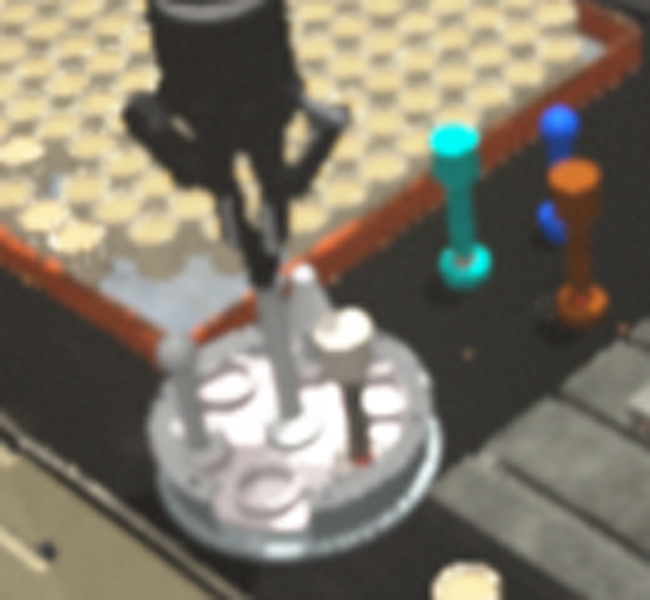

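The knob is pinched at (268,275) in the crop, with a small lateral pull. I re-centre and turn +60 about the tool's z.

step_arm(moves=[{"rx": 0, "ry": 0, "rz": 0, "dx": 0, "dy": 2, "dz": 0, "gripper": -1}, {"rx": 0, "ry": 0, "rz": 6, "dx": 0, "dy": 0, "dz": 0, "gripper": -1}, {"rx": 0, "ry": 0, "rz": 6, "dx": 0, "dy": 0, "dz": 0, "gripper": -1}, {"rx": 0, "ry": 0, "rz": 6, "dx": 0, "dy": 0, "dz": 0, "gripper": -1}, {"rx": 0, "ry": 0, "rz": 6, "dx": 0, "dy": 0, "dz": 0, "gripper": -1}, {"rx": 0, "ry": 0, "rz": 6, "dx": 0, "dy": 0, "dz": 0, "gripper": -1}, {"rx": 0, "ry": 0, "rz": 6, "dx": 0, "dy": 0, "dz": 0, "gripper": -1}, {"rx": 0, "ry": 0, "rz": 6, "dx": 0, "dy": 0, "dz": 0, "gripper": -1}, {"rx": 0, "ry": 0, "rz": 6, "dx": 0, "dy": 0, "dz": 0, "gripper": -1}, {"rx": 0, "ry": 0, "rz": 6, "dx": 0, "dy": 0, "dz": 0, "gripper": -1}, {"rx": 0, "ry": 0, "rz": 6, "dx": 0, "dy": 0, "dz": 0, "gripper": -1}, {"rx": 0, "ry": 0, "rz": 0, "dx": 0, "dy": 0, "dz": 0, "gripper": -1}, {"rx": 0, "ry": 0, "rz": 0, "dx": 0, "dy": 0, "dz": 0, "gripper": -1}], grip_force=40)

```text
clock: 5.03
tcp_pos: [0.4855, 0.3352, 0.1749]
orientation: [0.732, 3.054, 0.006]
contact_force: [-1.7, 5.5, 3.3]
grip_width: 0.0138
gripper_force: 39.2
```

Run:
```python
from h import *
o=goto((.486,.331,.173),63); print(o["contact_force"],o["moment"],o["grip_width"],o["gripper_force"],o["tcp_pos"])
```

```text
shift tool [-2.4 -3.5  1.8] cur y ang 63.0 rz 0.0 -180.0 tilt 0.23 z 0.1749
[-1.66453807  5.52633042  3.29358327] [1.26283084 0.28818519 0.02407099] 0.013766742846550798 39.23807388637215 [0.48545383 0.33516935 0.17485114]
```

step_arm(moves=[{"rx": 0, "ry": 0, "rz": 0, "dx": 0, "dy": 0, "dz": 0, "gripper": 1}, {"rx": 0, "ry": 0, "rz": 0, "dx": 0, "dy": 0, "dz": 0, "gripper": 1}, {"rx": 0, "ry": 0, "rz": 0, "dx": 0, "dy": 0, "dz": 0, "gripper": 1}, {"rx": 0, "ry": 0, "rz": 0, "dx": 0, "dy": 0, "dz": 0, "gripper": 1}, {"rx": 0, "ry": 0, "rz": 0, "dx": 0, "dy": 0, "dz": -25, "gripper": 1}, {"rx": 0, "ry": 0, "rz": 0, "dx": 0, "dy": 0, "dz": -35, "gripper": 1}, {"rx": 0, "ry": 0, "rz": -10, "dx": -60, "dy": 0, "dz": -30, "gripper": 1}, {"rx": 0, "ry": 0, "rz": -10, "dx": -60, "dy": 0, "dz": 0, "gripper": 1}, {"rx": 0, "ry": 0, "rz": -10, "dx": -60, "dy": 0, "dz": 0, "gripper": 1}, {"rx": 0, "ry": 0, "rz": -10, "dx": 0, "dy": 0, "dz": 0, "gripper": 1}, {"rx": 0, "ry": 0, "rz": -10, "dx": 0, "dy": 0, "dz": 0, "gripper": 1}, {"rx": 0, "ry": 0, "rz": -10, "dx": 0, "dy": 0, "dz": 0, "gripper": 1}, {"rx": 0, "ry": 0, "rz": 0, "dx": 0, "dy": 0, "dz": 0, "gripper": 1}])

```text
clock: 6.65
tcp_pos: [0.6519, 0.282, 0.2618]
orientation: [0.888, -3.013, -0.0]
contact_force: [-0.3, 0.5, 0.4]
grip_width: 0.0857
gripper_force: 0.0
```

Run:
```python
from h import *
o=goto((.435,.298,.27),123); print(o["tcp_pos"],o["contact_force"],o["joints"].round(2))
for n,(x,y,s) in {"top":(135,195,92),"scene":(150,140,90)}.items():
    im=r.grab_frame(n); cv2.imwrite(f"pics/{n}2.png",im)
A=[cv2.resize(cv2.imread(f"pics/{n}2.png")[y:y+90,x:x+90],(400,400),interpolation=cv2.INTER_CUBIC) for n,(x,y) in {"top":(135,195),"scene":(150,140)}.items()]
cv2.imwrite("pics/c2.png",np.hstack(A))
```

```text
shift tool [173.6 131.1  -8.2] cur y ang 122.8 rz -0.2 179.8 tilt 0.02 z 0.2618
[0.65191448 0.28201263 0.26175901] [-0.25182137  0.46616935  0.42474757] [-0.53  0.51  0.05  1.42 -0.03  1.21  1.67]
```

View pics/c2.png

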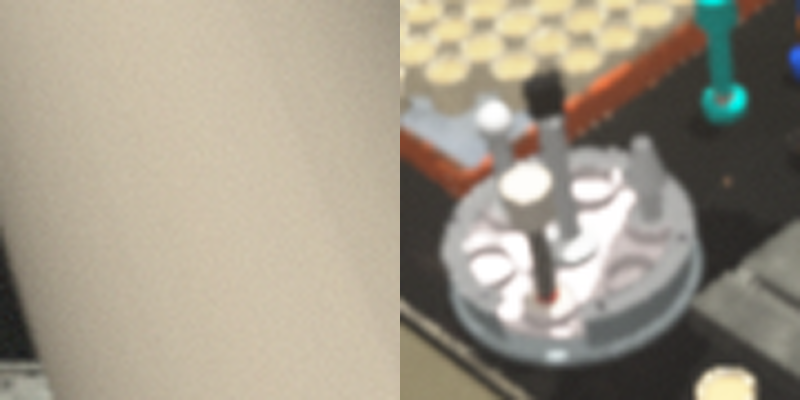

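The turret is indexed. In the scene crop the plug stands in the gap, with its head's top face at about (525,183). The arm hides the top view, so I measure from the scene view.

Run:
```python
from h import *
print(onz("scene",150+125/4.444,140+183/4.444,.142))
im=cv2.imread("pics/scene2.png"); x0,y0=170,172
g=im[y0:192,x0:186].min(2); k=(g>170).astype(np.uint8); n,l,s,c=cv2.connectedComponentsWithStats(k); print(s[1:],c[1:]+[x0,y0])
for q in c[1:]: print(onz("scene",*(q+[x0,y0]),.142))
# knob top centre in scene; ~ crop (545,78)
print("knob",onz("scene",150+145/4.444,140+95/4.444,.165))
for a in((.486,.331),(.4855,.335)): print(np.array(a)+.06*np.array([np.cos(np.radians(213)),np.sin(np.radians(213))]))
```

```text
[0.43644807 0.29735796 0.142     ]
[[  0   4  14  14 113]
 [  0  19   1   1   1]
 [ 13  18   3   2   5]] [[176.28318584 181.73451327]
 [170.         191.        ]
 [183.8        190.6       ]]
[0.43145765 0.29963096 0.142     ]
[0.39460992 0.28371042 0.142     ]
[0.42077402 0.25517761 0.142     ]
knob [0.48752739 0.33112448 0.165     ]
[0.43567977 0.29832166]
[0.43517977 0.30232166]
```

step_arm(moves=[{"rx": 0, "ry": 0, "rz": 0, "dx": 34.5, "dy": 26.4, "dz": 0, "gripper": 1}, {"rx": 0, "ry": 0, "rz": 0, "dx": 34.5, "dy": 26.4, "dz": 0, "gripper": 1}, {"rx": 0, "ry": 0, "rz": 0, "dx": 34.5, "dy": 26.4, "dz": 0, "gripper": 1}, {"rx": 0, "ry": 0, "rz": 0, "dx": 34.5, "dy": 26.4, "dz": 0, "gripper": 1}, {"rx": 0, "ry": 0, "rz": 0, "dx": 34.5, "dy": 26.4, "dz": 0, "gripper": 1}, {"rx": 0, "ry": 0, "rz": 0, "dx": 0, "dy": 0, "dz": 30, "gripper": 1}, {"rx": 0, "ry": 0, "rz": 0, "dx": 0, "dy": 0, "dz": 30, "gripper": 1}, {"rx": 0, "ry": 0, "rz": 0, "dx": 0, "dy": 0, "dz": 0, "gripper": 1}])

```text
clock: 7.75
tcp_pos: [0.434, 0.2983, 0.2003]
orientation: [0.887, -3.01, 0.003]
contact_force: [-0.3, 0.1, 0.7]
grip_width: 0.0853
gripper_force: 0.0
```

Run:
```python
from h import *
o=goto((.4355,.299,.133),123); print(o["tcp_pos"],o["contact_force"],o["joints"].round(2))
```

```text
shift tool [-1.9 -0.2 67.3] cur y ang 122.8 rz -0.2 179.8 tilt 0.25 z 0.2003
[0.43395598 0.29833022 0.20032986] [-0.34367387  0.08011385  0.68637098] [-0.7   0.27 -0.02  1.93  0.01  0.94  1.42]
```

step_arm(moves=[{"rx": 0, "ry": 0, "rz": 0, "dx": 0, "dy": 0, "dz": 22, "gripper": 1}, {"rx": 0, "ry": 0, "rz": 0, "dx": 0, "dy": 0, "dz": 22, "gripper": 1}, {"rx": 0, "ry": 0, "rz": 0, "dx": 0, "dy": 0, "dz": 22, "gripper": 1}, {"rx": 0, "ry": 0, "rz": 0, "dx": 0, "dy": 0, "dz": 0, "gripper": 1}, {"rx": 0, "ry": 0, "rz": 0, "dx": 0, "dy": 0, "dz": 0, "gripper": -1}, {"rx": 0, "ry": 0, "rz": 0, "dx": 0, "dy": 0, "dz": 0, "gripper": -1}, {"rx": 0, "ry": 0, "rz": 0, "dx": 0, "dy": 0, "dz": 0, "gripper": -1}, {"rx": 0, "ry": 0, "rz": 0, "dx": 0, "dy": 0, "dz": 0, "gripper": -1}, {"rx": 0, "ry": 0, "rz": 0, "dx": 0, "dy": 0, "dz": 0, "gripper": -1}, {"rx": 0, "ry": 0, "rz": 0, "dx": 0, "dy": 0, "dz": 0, "gripper": -1}], grip_force=60)

```text
clock: 9.0
tcp_pos: [0.4385, 0.3003, 0.1395]
orientation: [-0.887, 3.007, 0.002]
contact_force: [0.7, -4.0, 17.4]
grip_width: 0.0003
gripper_force: 9.2
```

Run:
```python
from h import *
o=goto((.4355,.299,.133),123); print(o["tcp_pos"],o["contact_force"],o["grip_width"])
cv2.imwrite("pics/s3.png",cv2.resize(r.grab_frame("scene")[130:230,140:250],(550,500),interpolation=cv2.INTER_CUBIC))
```

```text
shift tool [3.3 0.6 6.4] cur y ang 122.9 rz -0.1 179.9 tilt 0.4 z 0.1395
[0.43852052 0.30027068 0.13945517] [ 0.71931564 -3.99581179 17.36572113] 0.00031754373063306234
```

View pics/s3.png

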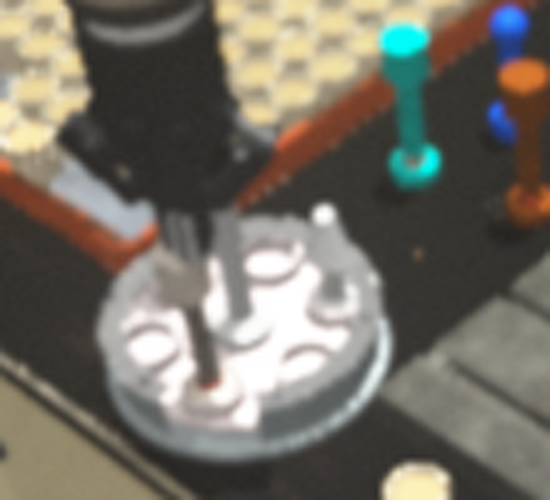

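Run:
```python
from h import *
o=r.get_obs(); print(o["tcp_pos"],o["contact_force"],o["moment"],o["grip_width"],o["gripper_force"])
S=r.grab_frame("scene");T=r.grab_frame("top")
P={"tips":o["tcp_pos"]-[0,0,.022],"tcp":o["tcp_pos"],"headtop":[.436,.298,.142],"foot":[.436,.298,.03],"knobtop":[.486,.331,.18]}
for k,p in P.items(): q=proj("scene",p)[0]; print(k,q, ((q-[150,145])*8).round())
A=cv2.resize(S[145:220,150:200],(400,600),interpolation=cv2.INTER_CUBIC)
A=np.clip(A*1.6,0,255).astype(np.uint8)
B=cv2.resize(T[190:290,130:230],(400,400),interpolation=cv2.INTER_CUBIC);B=cv2.copyMakeBorder(B,0,200,0,0,cv2.BORDER_CONSTANT)
cv2.imwrite("pics/s4.png",np.hstack([A,B]))
```

```text
[0.43847145 0.30023768 0.13942382] [-0.53772771 -3.27228624 18.27388436] [-0.8631743  -0.0610293  -0.13050563] -0.00024692704634881083 9.168469378055306
tips [179.25373991 186.67278828] [234. 333.]
tcp [178.13553119 181.0493298 ] [225. 288.]
headtop [177.86190112 181.16278067] [223. 289.]
foot [183.34093796 208.50474345] [267. 508.]
knobtop [181.54103171 157.65014288] [252. 101.]
```

View pics/s4.png

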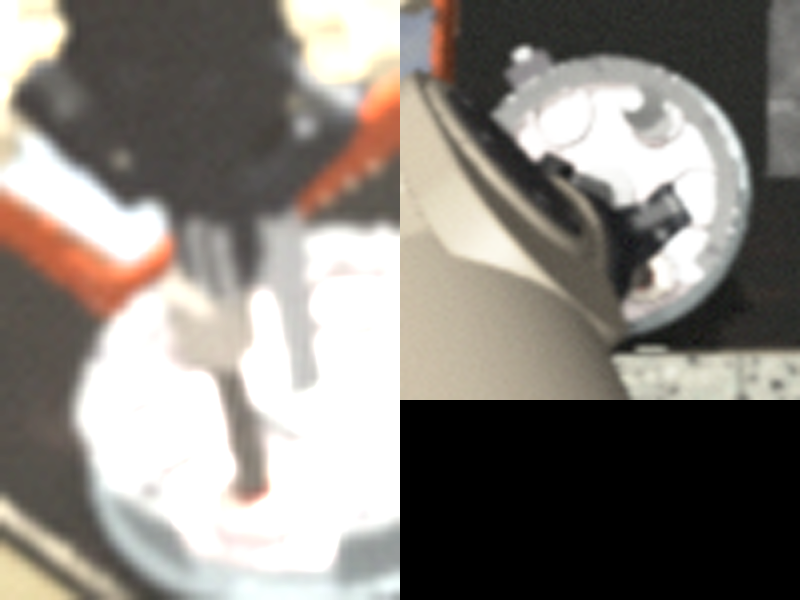

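The shut fingers seem to be standing on the head, with 18 N upward and zero width. I back off a little and watch the force.

step_arm(moves=[{"rx": 0, "ry": 0, "rz": 0, "dx": 0, "dy": 0, "dz": -4, "gripper": -1}, {"rx": 0, "ry": 0, "rz": 0, "dx": 0, "dy": 0, "dz": 0, "gripper": -1}])

```text
clock: 9.4
tcp_pos: [0.4353, 0.2995, 0.1403]
orientation: [-0.891, 3.012, 0.001]
contact_force: [-1.1, 0.2, -0.2]
grip_width: -0.0
gripper_force: 0.0
```

step_arm(moves=[{"rx": 0, "ry": 0, "rz": 0, "dx": 0, "dy": 0, "dz": -6, "gripper": -1}, {"rx": 0, "ry": 0, "rz": 0, "dx": 0, "dy": 0, "dz": 0, "gripper": -1}])

```text
clock: 9.65
tcp_pos: [0.4354, 0.2996, 0.1462]
orientation: [-0.891, 3.012, 0.0]
contact_force: [-0.0, 0.1, 0.3]
grip_width: -0.0004
gripper_force: 0.0
```

step_arm(moves=[{"rx": 0, "ry": 0, "rz": 0, "dx": 0, "dy": 0, "dz": -20, "gripper": -1}, {"rx": 0, "ry": 0, "rz": 0, "dx": 0, "dy": 0, "dz": -30, "gripper": -1}, {"rx": 0, "ry": 0, "rz": 0, "dx": 0, "dy": 0, "dz": 0, "gripper": -1}])

```text
clock: 10.02
tcp_pos: [0.4364, 0.3003, 0.1979]
orientation: [-0.89, 3.009, 0.003]
contact_force: [-0.7, -0.5, 0.2]
grip_width: 0.0
gripper_force: 0.0
```

Run:
```python
from h import *
o=r.get_obs(); print(o["tcp_pos"],o["contact_force"],o["grip_width"],o["gripper_force"])
S=r.grab_frame("scene");T=r.grab_frame("top")
for k,p in {"tips":o["tcp_pos"]-[0,0,.022],"tcp":o["tcp_pos"],"headtop":[.436,.298,.142],"foot":[.436,.298,.03]}.items(): q=proj("scene",p)[0]; print(k,((q-[150,135])*[8,7.0588]).round())
A=cv2.resize(S[135:220,150:200],(400,600),interpolation=cv2.INTER_CUBIC)
B=cv2.resize(T[190:290,130:230],(400,400),interpolation=cv2.INTER_CUBIC);B=cv2.copyMakeBorder(B,0,200,0,0,cv2.BORDER_CONSTANT)
cv2.imwrite("pics/s5.png",np.hstack([A,B]))
```

```text
[0.43643709 0.30032264 0.1978943 ] [-0.71214117 -0.4811068   0.21343545] 4.05393528434724e-05 0.0
tips [205. 260.]
tcp [196. 217.]
headtop [223. 326.]
foot [267. 519.]
```

View pics/s5.png

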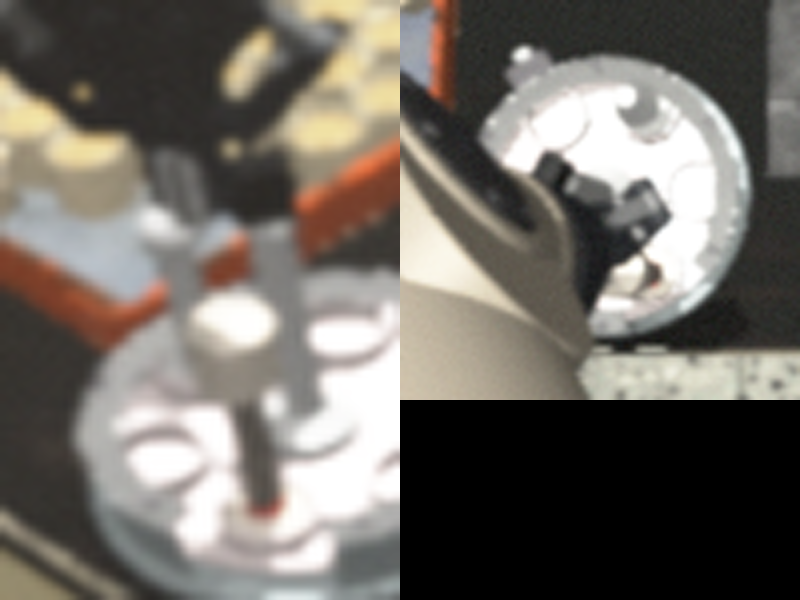

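The plug head is upright at about (233,320). The shut fingertips end near the TCP's projection, higher than I assumed, so the open fingers never straddled the head. I re-open, shift slightly and go about 16 mm lower.

step_arm(moves=[{"rx": 0, "ry": 0, "rz": 0, "dx": 4.5, "dy": -3.5, "dz": 0, "gripper": 1}, {"rx": 0, "ry": 0, "rz": 0, "dx": 0, "dy": 0, "dz": 0, "gripper": 1}, {"rx": 0, "ry": 0, "rz": 0, "dx": 0, "dy": 0, "dz": 0, "gripper": 1}, {"rx": 0, "ry": 0, "rz": 0, "dx": 0, "dy": 0, "dz": 0, "gripper": 1}, {"rx": 0, "ry": 0, "rz": 0, "dx": 0, "dy": 0, "dz": 0, "gripper": 1}, {"rx": 0, "ry": 0, "rz": 0, "dx": 0, "dy": 0, "dz": 20, "gripper": 1}, {"rx": 0, "ry": 0, "rz": 0, "dx": 0, "dy": 0, "dz": 20, "gripper": 1}, {"rx": 0, "ry": 0, "rz": 0, "dx": 0, "dy": 0, "dz": 15, "gripper": 1}, {"rx": 0, "ry": 0, "rz": 0, "dx": 0, "dy": 0, "dz": 10, "gripper": 1}, {"rx": 0, "ry": 0, "rz": 0, "dx": 0, "dy": 0, "dz": 0, "gripper": 1}])

```text
clock: 11.38
tcp_pos: [0.4332, 0.2938, 0.1304]
orientation: [0.891, -3.012, 0.001]
contact_force: [0.6, -0.5, 0.5]
grip_width: 0.0851
gripper_force: 0.0
```

step_arm(moves=[{"rx": 0, "ry": 0, "rz": 0, "dx": 0, "dy": 0, "dz": 5, "gripper": 1}, {"rx": 0, "ry": 0, "rz": 0, "dx": 0, "dy": 0, "dz": 5, "gripper": 1}, {"rx": 0, "ry": 0, "rz": 0, "dx": 0, "dy": 0, "dz": 5, "gripper": 1}, {"rx": 0, "ry": 0, "rz": 0, "dx": 0, "dy": 0, "dz": 0, "gripper": 1}])

```text
clock: 11.88
tcp_pos: [0.4332, 0.2938, 0.1156]
orientation: [0.891, -3.012, 0.0]
contact_force: [-0.4, 0.7, 0.7]
grip_width: 0.0853
gripper_force: 0.0
```

No contact on the way down. I close gently.

step_arm(moves=[{"rx": 0, "ry": 0, "rz": 0, "dx": 0, "dy": 0, "dz": 0, "gripper": -1}, {"rx": 0, "ry": 0, "rz": 0, "dx": 0, "dy": 0, "dz": 0, "gripper": -1}, {"rx": 0, "ry": 0, "rz": 0, "dx": 0, "dy": 0, "dz": 0, "gripper": -1}, {"rx": 0, "ry": 0, "rz": 0, "dx": 0, "dy": 0, "dz": 0, "gripper": -1}], grip_force=25)

```text
clock: 12.38
tcp_pos: [0.4335, 0.2943, 0.1162]
orientation: [-0.891, 3.012, 0.001]
contact_force: [-1.1, 1.0, 2.2]
grip_width: 0.0319
gripper_force: 24.7
```

The grip is good at 32 mm. I firm it up and lift straight.

step_arm(moves=[{"rx": 0, "ry": 0, "rz": 0, "dx": 0, "dy": 0, "dz": 0, "gripper": -1}, {"rx": 0, "ry": 0, "rz": 0, "dx": 0, "dy": 0, "dz": 0, "gripper": -1}, {"rx": 0, "ry": 0, "rz": 0, "dx": 0, "dy": 0, "dz": -6, "gripper": -1}, {"rx": 0, "ry": 0, "rz": 0, "dx": 0, "dy": 0, "dz": -8, "gripper": -1}, {"rx": 0, "ry": 0, "rz": 0, "dx": 0, "dy": 0, "dz": -10, "gripper": -1}, {"rx": 0, "ry": 0, "rz": 0, "dx": 0, "dy": 0, "dz": -12, "gripper": -1}, {"rx": 0, "ry": 0, "rz": 0, "dx": 0, "dy": 0, "dz": -16, "gripper": -1}, {"rx": 0, "ry": 0, "rz": 0, "dx": 0, "dy": 0, "dz": -16, "gripper": -1}, {"rx": 0, "ry": 0, "rz": 0, "dx": 0, "dy": 0, "dz": -16, "gripper": -1}, {"rx": 0, "ry": 0, "rz": 0, "dx": 0, "dy": 0, "dz": -16, "gripper": -1}, {"rx": 0, "ry": 0, "rz": 0, "dx": 0, "dy": 0, "dz": -20, "gripper": -1}, {"rx": 0, "ry": 0, "rz": 0, "dx": 0, "dy": 0, "dz": -20, "gripper": -1}, {"rx": 0, "ry": 0, "rz": 0, "dx": 0, "dy": 0, "dz": -20, "gripper": -1}, {"rx": 0, "ry": 0, "rz": 0, "dx": 0, "dy": 0, "dz": -20, "gripper": -1}, {"rx": 0, "ry": 0, "rz": 0, "dx": 0, "dy": 0, "dz": -20, "gripper": -1}, {"rx": 0, "ry": 0, "rz": 0, "dx": 0, "dy": 0, "dz": 0, "gripper": -1}], grip_force=90)

```text
clock: 14.38
tcp_pos: [0.4341, 0.2945, 0.3178]
orientation: [-0.89, 3.01, 0.002]
contact_force: [-0.2, 0.3, -0.7]
grip_width: 0.03
gripper_force: 89.1
```

Run:
```python
from h import *
o=goto((.55,.4,.31),123); print(o["tcp_pos"],o["contact_force"],o["joints"].round(2),o["clock"])
S=r.grab_frame("scene")
cv2.imwrite("pics/s6.png",cv2.resize(S[80:230,120:260],(560,600),interpolation=cv2.INTER_CUBIC))
```

```text
shift tool [-154.6   25.5    8.4] cur y ang 122.9 rz -0.1 179.9 tilt 0.2 z 0.3178
[0.43408943 0.29449326 0.31783159] [-0.15468877  0.31692071 -0.66605732] [-0.7   0.15 -0.01  1.8   0.    1.19  1.43] 14.375
```

View pics/s6.png

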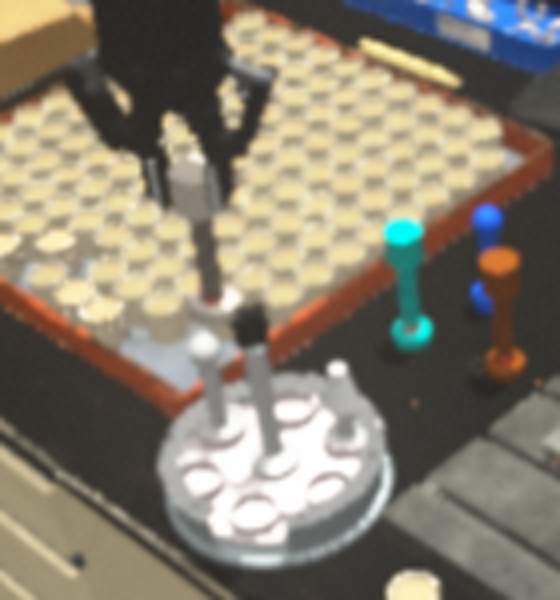

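Plug held at (195,185) in the crop, well clear; the other gauges are still in place. Move outward, then tilt.

step_arm(moves=[{"rx": 0, "ry": 0, "rz": 0, "dx": -25, "dy": 0, "dz": -4, "gripper": -1}, {"rx": 0, "ry": 0, "rz": 0, "dx": -25, "dy": 0, "dz": -4, "gripper": -1}, {"rx": 0, "ry": 0, "rz": 0, "dx": -25, "dy": 0, "dz": -4, "gripper": -1}, {"rx": 0, "ry": 0, "rz": 0, "dx": -25, "dy": 0, "dz": -4, "gripper": -1}, {"rx": 0, "ry": 0, "rz": 0, "dx": -25, "dy": 0, "dz": -4, "gripper": -1}, {"rx": 0, "ry": 0, "rz": 0, "dx": -25, "dy": 0, "dz": -4, "gripper": -1}, {"rx": 0, "ry": -7, "rz": 0, "dx": 0, "dy": 0, "dz": 0, "gripper": -1}, {"rx": 0, "ry": -7, "rz": 0, "dx": 0, "dy": 0, "dz": 0, "gripper": -1}, {"rx": 0, "ry": -7, "rz": 0, "dx": 0, "dy": 0, "dz": 0, "gripper": -1}, {"rx": 0, "ry": -7, "rz": 0, "dx": 0, "dy": 0, "dz": 0, "gripper": -1}, {"rx": 0, "ry": -7, "rz": 0, "dx": 0, "dy": 0, "dz": 0, "gripper": -1}, {"rx": 0, "ry": -7, "rz": 0, "dx": 0, "dy": 0, "dz": 0, "gripper": -1}, {"rx": 0, "ry": 0, "rz": 0, "dx": 0, "dy": 0, "dz": 0, "gripper": -1}])

```text
clock: 16.05
tcp_pos: [0.5567, 0.3734, 0.336]
orientation: [-0.691, 2.333, 0.26]
contact_force: [0.5, -0.5, -2.3]
grip_width: 0.0297
gripper_force: 89.3
```

Run:
```python
from h import *
o=goto((.65,.44,.34),123); print(o["tcp_pos"],o["contact_force"],o["joints"].round(2),o["grip_width"])
```

```text
shift tool [-88.3   5.   73. ] cur y ang 123.0 rz -0.0 180.0 tilt 41.57 z 0.336
[0.55668367 0.37343874 0.33600986] [ 0.50255694 -0.45691653 -2.2813956 ] [-0.78  0.08  0.04  2.04  0.33  0.33  1.13] 0.02965988170396688
```

step_arm(moves=[{"rx": 0, "ry": 0, "rz": 0, "dx": -22, "dy": 0, "dz": 18, "gripper": -1}, {"rx": 0, "ry": 0, "rz": 0, "dx": -22, "dy": 0, "dz": 18, "gripper": -1}, {"rx": 0, "ry": 0, "rz": 0, "dx": -22, "dy": 0, "dz": 18, "gripper": -1}, {"rx": 0, "ry": 0, "rz": 0, "dx": -22, "dy": 0, "dz": 18, "gripper": -1}, {"rx": 0, "ry": -7, "rz": 0, "dx": 0, "dy": 0, "dz": 0, "gripper": -1}, {"rx": 0, "ry": -7, "rz": 0, "dx": 0, "dy": 0, "dz": 0, "gripper": -1}, {"rx": 0, "ry": -7, "rz": 0, "dx": 0, "dy": 0, "dz": 0, "gripper": -1}, {"rx": 0, "ry": 0, "rz": 0, "dx": 0, "dy": 0, "dz": 0, "gripper": -1}])

```text
clock: 17.05
tcp_pos: [0.6595, 0.4225, 0.334]
orientation: [-0.626, 2.192, 0.254]
contact_force: [0.6, 0.7, -0.5]
grip_width: 0.0299
gripper_force: 89.4
```

Run:
```python
from h import *
o=goto((.75,.50,.34),123); print(o["tcp_pos"],o["contact_force"],o["joints"].round(2),o["grip_width"])
```

```text
shift tool [-80.4  19.4  85.9] cur y ang 121.1 rz -1.9 178.1 tilt 50.11 z 0.334
[0.65952435 0.42254504 0.33399944] [ 0.59767784  0.73429485 -0.54183352] [-0.7   0.25 -0.01  1.91  0.95  0.18  0.54] 0.029928702225763205
```

j6 is at its limit in this plane (j5 is turning). Laying the tool sideways works better (j5→π/2, j6 free), so I turn about the tool's x, in stages.

step_arm(moves=[{"rx": 7, "ry": 0, "rz": 0, "dx": 0, "dy": 0, "dz": 0, "gripper": -1}, {"rx": 7, "ry": 0, "rz": 0, "dx": 0, "dy": 0, "dz": 0, "gripper": -1}, {"rx": 7, "ry": 0, "rz": 0, "dx": 0, "dy": 0, "dz": 0, "gripper": -1}, {"rx": 7, "ry": 0, "rz": 0, "dx": 0, "dy": 0, "dz": 0, "gripper": -1}, {"rx": 0, "ry": 0, "rz": 0, "dx": 0, "dy": 0, "dz": 0, "gripper": -1}])

```text
clock: 17.68
tcp_pos: [0.6559, 0.4276, 0.3308]
orientation: [-0.373, 2.153, -0.25]
contact_force: [-0.1, -0.5, -1.9]
grip_width: 0.03
gripper_force: 89.7
```

```bash
cat >> h.py <<'E'
def st():
    o=r.get_obs(); M=R.from_rotvec(o["orientation"]).as_matrix()
    print("tcp",o["tcp_pos"].round(3),"z",M[:,2].round(2),"x",M[:,0].round(2),"y",M[:,1].round(2)); print(o["joints"].round(2),o["contact_force"].round(1),o["grip_width"],round(o["clock"],2)); return o,M
E
python3 -c "from h import *; st()"
```

```text
tcp [0.656 0.428 0.331] z [ 0.82 -0.04 -0.57] x [-0.54 -0.36 -0.76] y [-0.17  0.93 -0.31]
[-1.15  0.38  0.25  1.83  1.21  0.73  0.09] [-0.1 -0.5 -1.9] 0.029959429811039804 17.68
```

step_arm(moves=[{"rx": 7, "ry": 0, "rz": 0, "dx": 0, "dy": 0, "dz": 0, "gripper": -1}, {"rx": 7, "ry": 0, "rz": 0, "dx": 0, "dy": 0, "dz": 0, "gripper": -1}, {"rx": 7, "ry": 0, "rz": 0, "dx": 0, "dy": 0, "dz": 0, "gripper": -1}, {"rx": 7, "ry": 0, "rz": 0, "dx": 0, "dy": 0, "dz": 0, "gripper": -1}, {"rx": 7, "ry": 0, "rz": 0, "dx": 0, "dy": 0, "dz": 0, "gripper": -1}, {"rx": 0, "ry": 0, "rz": 0, "dx": 0, "dy": 0, "dz": 0, "gripper": -1}])

```text
clock: 18.42
tcp_pos: [0.6582, 0.4236, 0.3295]
orientation: [-0.015, 1.959, -0.879]
contact_force: [1.0, 1.2, -1.7]
grip_width: 0.0298
gripper_force: 90.0
```

```bash
python3 -c "from h import *; st()"
```

```text
tcp [0.658 0.424 0.329] z [ 0.77 -0.57 -0.29] x [-0.55 -0.35 -0.76] y [ 0.33  0.74 -0.58]
[-1.29  0.72  0.34  1.52  1.1   1.35  0.06] [ 1.   1.2 -1.7] 0.02975030026352787 18.43
```

step_arm(moves=[{"rx": 0, "ry": -7, "rz": 0, "dx": 0, "dy": 0, "dz": 0, "gripper": -1}, {"rx": 0, "ry": -7, "rz": 0, "dx": 0, "dy": 0, "dz": 0, "gripper": -1}, {"rx": 5, "ry": -5, "rz": 0, "dx": 0, "dy": 0, "dz": 0, "gripper": -1}, {"rx": 0, "ry": 0, "rz": 0, "dx": 0, "dy": 0, "dz": 0, "gripper": -1}, {"rx": 0, "ry": 0, "rz": 0, "dx": 0, "dy": 0, "dz": 0, "gripper": -1}, {"rx": 0, "ry": 0, "rz": 0, "dx": 0, "dy": 0, "dz": 0, "gripper": -1}])

```text
clock: 19.18
tcp_pos: [0.6589, 0.4222, 0.3345]
orientation: [-0.086, 1.607, -0.89]
contact_force: [-0.4, -0.1, -1.4]
grip_width: 0.0296
gripper_force: 90.1
```

Run:
```python
from h import *
o,M=st()
S=r.grab_frame("scene"); a=cv2.imread("pics/scene2.png")
cv2.imwrite("pics/scene7.png",S)
# predicted line of gauge in the image: head end .. foot end along tool z
for s in(-.01,.02,.045,.07,.1): 
    p=proj("scene",o["tcp_pos"]+M[:,2]*s)[0]; u,v=p.round().astype(int); print(s,p.round(1),S[v-12:v+13:2,u].mean(1).round().astype(int), a[v-12:v+13:2,u].mean(1).round().astype(int))
```

```text
tcp [0.659 0.422 0.334] z [ 0.87 -0.49  0.03] x [-0.26 -0.52 -0.81] y [ 0.42  0.7  -0.58]
[-1.38  0.82  0.43  1.67  1.37  1.37 -0.23] [-0.4 -0.1 -1.4] 0.02960337757056875 19.18
-0.01 [194.8  77.7] [112  85 239 252 225 140 105 133  77  54  66 142 191] [118  57  51  51  50  54  52  53  54  54  68 151 200]
0.02 [204.5  75.6] [ 54  52  53 102 128 100  75  69  62  55  52  53  54] [51 50 52 52 59 72 64 56 47 46 46 46 46]
0.045 [212.6  73.9] [147 136  74 110 138 119  99 100  77  77  73  56  55] [147 134  63  69  70  71  95 103  83  67  61  54  52]
0.07 [220.6  72.1] [151 151 145 126 155 121 134 150 159 156  82  76  76] [ 74 130  89  45  42  44  44  41  43  43  42  43  45]
0.1 [230.1  70.1] [ 45  46  44  44  42  43  47  53 117 176 171 152 123] [ 49  68 131 108  48  43  44  44  41  43  44  41  43]
```

Run:
```python
from h import *
S=cv2.imread("pics/scene7.png").astype(int); a=cv2.imread("pics/scene0.png").astype(int)
d=abs(S-a).max(2)>25; g=S.mean(2)
for v in range(56,96): print(v,"".join((chr(48+int(g[v,u]//28)) if d[v,u] else ".") for u in range(180,245)))
```

```text
56 .................................................................
57 .................................................................
58 .................................................................
59 .................................................................
60 .................................................................
61 .................................................................
62 .................................................................
63 ..........................................678875.................
64 ..........................................688886.................
65 .........................................45888874................
66 ........................................345788874................
67 ......................................444556788752...............
68 ...............3332...........2333445.555555677642...............
69 ...........344556752.......3334444555...444456654................
70 .........456788888742233334445555444..44443344543................
71 ........4788888888864444444555554444333344333444..............
[... 959 characters left out ...]
..........
86 22235............................................................
87 2334.............................................................
88 44...............................................................
89 .................................................................
90 .................................................................
91 .................................................................
92 .................................................................
93 .................................................................
94 .................................................................
95 .................................................................
```

The gauge runs from its head at (194,73) to its foot at (226,68). That is close to the predicted level line, at about 0.335 m, and it is firmly held.

step_arm(moves=[{"rx": 0, "ry": 0, "rz": 0, "dx": 0, "dy": 0, "dz": 0, "gripper": -1}, {"rx": 0, "ry": 0, "rz": 0, "dx": 0, "dy": 0, "dz": 0, "gripper": -1}, {"rx": 0, "ry": 0, "rz": 0, "dx": 0, "dy": 0, "dz": 0, "gripper": -1}, {"rx": 0, "ry": 0, "rz": 0, "dx": 0, "dy": 0, "dz": 0, "gripper": -1}])

```text
clock: 19.73
tcp_pos: [0.6581, 0.423, 0.3327]
orientation: [-0.089, 1.605, -0.892]
contact_force: [-0.5, 0.2, -1.6]
grip_width: 0.0295
gripper_force: 90.1
```

```bash
python3 -c "
from h import *; st(); print(abs(r.get_obs()['qvel']).max()); print(r.hand_in())"
```

```text
tcp [0.658 0.423 0.333] z [ 0.87 -0.49  0.03] x [-0.26 -0.52 -0.81] y [ 0.41  0.7  -0.58]
[-1.38  0.82  0.43  1.67  1.37  1.37 -0.23] [-0.5  0.2 -1.6] 0.0295022515723779 19.73
0.0018064274107334958
the job is handed in; nothing more can be done
None
```

I turned the turret one click clockwise, drew the plug gauge out and laid it over, and handed the job in at about 20 s with the gauge held level at about 0.33 m in a 90 N grip; the hand-in returned no verdict, and a first grasp had closed on top of the gauge's head (about 18 N) before I re-gripped lower.

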